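# Stop-button check at the router bench

## Robot

A 6-joint arm with a two-finger parallel gripper is mounted at the origin on the work surface. World frame = base frame: x ahead of the robot, y to its left, z up, the work surface at z = 0. Lengths are in m, angles in rad, forces in N, time in s.
With the tool pointing down it reaches from about 0.425 to 0.95 m from the base axis. Payload 3.5 kg.
Tool frame: the origin (TCP) lies on the centre line of the jaws, within the pads' length; the fingertips stand 14 mm ahead of it and the grasp point (between the pads) lies 5 mm behind it (ctrl.finger_overhang is the distance from the TCP to the fingertips, in m); z points along the fingers, y is the line along which they close (so a half turn about z gives the same grasp; the last joint's range is limited). The gripper opens to 85 mm and grips with 20 to 120 N. Pads are 22 mm wide; open, the fingers measure 114 mm over their backs; the gripper's body (76 mm by 85 mm) begins 54 mm behind the grasp point. The pads swing forward as they close: fully open they stand 13 mm farther back than shut.
Start: joints at [0.982, 0.286, 1.577, -0, 1.279, -0.15], TCP at [0.287, 0.611, 0.245] pointing down, gripper open.
Joint ranges: [-2.77, 2.77], [-0.9, 2.22], [0.21, 2.48], [-1.53, 4.67], [0.24, 2.81], [-2.84, 2.84]. Speed limits (rad/s): [2.79, 2.79, 3.14, 3.14, 3.14, 3.14].

## Interface

Orientations are given as a unit quaternion [x, y, z, w].
In Python, from plant import ctrl gives the robot as it stands.
- The arm moves only by the tool send_rows, never from a script. Its argument "moves" is text: rows parted by semicolons, each of 7 numbers parted by spaces: the turn, a rotation vector about the tool's x, y, z in units of 360 degrees (1.0 is 360 degrees), then the shift along the tool's x, y, z in units of 20 cm (1.0 is 20 cm), then the gripper's target within -1 to 1 (fully open at 1, half-way at 0, shut at -1). A call has 1 to 12 rows; each row is the pose to reach, as a shift and turn from the pose commanded when the call began, along the tool's axes at that moment, turning the shorter way round; what a row does not reach only later rows make up. A row lasts 1/8 s, in which the tool goes at most 62.5 mm and 10.7 degrees, less where a joint would pass 70% of its speed; a pose out of reach is approached as far as the arm can. A call with a number of a shift or a turn outside -1 to 1 is refused whole. A call with a gripper value outside its range is refused whole. The fingers move at their own pace and stop on an object; "newtons" is the grip in N (left out, the last holds). Time passes only in rows, so rows that repeat a pose let the fingers close. It gives the time, the measured TCP pose, the force, the opening and the grip force at its end, in the units of the state.
- ctrl.get_state(): the state, without advancing time (a new reading comes with each control period).
- ctrl.read_camera(name): name is "scene" or "side" or "wrist"; returns a dict with "image" (480x640x3 uint8, red, green, blue), "fovy" (degrees; the focal length in pixels is half the picture's height over the tangent of half this angle, whatever the lens; pixels are square), "cx", "cy" (the principal point, pixels), "extrinsics" (4x4, takes a point from camera to world coordinates). Camera axes: x right, y up, looking along -z (the intrinsics and any distortion apply to the point x, -y, -z); pixel columns grow to the right and rows downward; lengths in m; the calibration is good to about 2 mm. A picture is of the moment at which its call begins. There is no depth.
- ctrl.sign_off(): hands the job in; it is judged then, once.
The state is a dict: "time": time; "qpos": joint angles; "dq": joint speeds; "joint_efforts": joint torques, N m; "eef_pos": TCP position; "tcp_rot": TCP orientation; "contact_force": force on the tool from outside, world axes, zero at the start; "wrist_torque": the same for the moment, N m; "opening": opening from 0.0 (shut) to 1.0 (fully open); "finger_force": force on a finger pad.
Only numpy, scipy, OpenCV 4.12 (cv2) and the standard library are available. Lean on these libraries where they do the work, as an engineer would, in place of code of your own. Each camera call takes 0.05 s, during which the arm holds its last target. There are 200 camera calls.

## Task

Before the router is switched on, check its stop button: push the red mushroom cap on the yellow box fully down, where it stays latched, then turn the cap clockwise (seen from above) to its end stop, about 60 degrees, so that it comes back up, and let go. Do not press the green or the orange button.

Things in the scene. Friction and masses are not known exactly. Their poses are not given: they have to be found in the camera images.
- stop_cap (a point): Centre of the top of the red round cap (40 mm wide, 22 mm thick, two white arrows, vertical axis) on a fixed yellow box 72 x 72 x 55 mm high. It starts 101 mm above the table, 24 mm clear under the cap. 7 to 9 N sinks it 6 mm to its stop, where it stays. Turning it screws it back up 6 mm evenly over the turn, so rise with it. Two grey boxes of that size stand at least 150 mm off.
- stop_twist (a joint): Turn of the red cap: 0 at the start, grows clockwise seen from above to its end stop at 1.05 rad (60 degrees); stiff by 0.06 N m plus the lifting, stays where it is left. Reset counts from 0.8 rad on.
- start_push (a joint): Green mushroom button (40 mm cap, top 95 mm above the table) on a grey box 72 x 72 x 55 mm: 0 up, 0.006 m pressed, springs back. Leave alone.
- feed_push (a joint): Orange mushroom button (40 mm cap, top 95 mm above the table) on a grey box 72 x 72 x 55 mm: 0 up, 0.006 m pressed, springs back. Leave alone.
Mind the look-alikes: they are no part of the job. What is shaped like the part that bears stop_cap but pink is not meant. Leave any purple look-alike of the part that bears start_push alone.

How it is judged:
On the way, in this order (a step that is already met when the one before it is completed fails the run):
1. the red cap is pushed fully down (height (world z) of stop_cap below 0.0965 m), for 0.2 s.
2. the red cap is turned clockwise to reset and has come back up (value of joint stop_twist above 0.8 rad and height (world z) of stop_cap above 0.0985 m), for 0.2 s.
At the end, for the whole second after the job is handed in: The red cap is turned clockwise by more than 0.8 rad (46 degrees) and its top is back up, higher than 98.5 mm above the table; the green and orange buttons are up (less than 2 mm down) (all of step 2 and value of joint each of start_push, feed_push below 0.002 m); the robot touches nothing.
It fails at once if the green button is pressed (3 mm or more) (value of joint start_push above 0.003 m).
It fails at once if the orange button is pressed (3 mm or more) (value of joint feed_push above 0.003 m).
It also fails if it takes over 40 s, if anything falls off the work surface, if the arm or the gripper's body presses on something with over 40 N, if the wrist force passes 120 N, or if a joint passes its speed limit or range.

## Working session

There is one attempt and no reset: what is moved stays moved. The work goes in short steps, Python scripts to look and compute and a tool call to move; the robot and the scene stay as the last step left them, time stands still between calls to the robot, and variables do not carry over. Pictures are saved under pics/ and viewed, at most 10 in all, crops included, and the job is handed in when it is done.

Besides the shell and the picture viewer there is one more tool, called after "Emit:" as name(argument=value, ...), one argument or row to a line, values as JSON. send_rows: Moves the arm, as the interface text tells. Its arguments: {"type":"object","properties":{"moves":{"type":"string"},"newtons":{"type":"number"}},"required":["moves"]}

```bash
mkdir -p pics
cat > h.py <<'E'
import numpy as np,cv2
from plant import ctrl
def snap(n,f):
    c=ctrl.read_camera(n);cv2.imwrite(f'pics/{f}.png',c['image'][:,:,::-1]);np.savez(f'pics/{f}.npz',**{k:v for k,v in c.items()});return c
def ray(c,u,v,z):
    f=240/np.tan(np.radians(c['fovy'])/2);E=np.array(c['extrinsics'])
    d=E[:3,:3]@np.array([(u-c['cx'])/f,-(v-c['cy'])/f,-1]);o=E[:3,3];return o+d*(z-o[2])/d[2]
E
python3 - <<'E'
from h import *
for n in('scene','side','wrist'):
    c=snap(n,n+'0');print(n,[k for k in c],c['fovy'],c['cx'],c['cy'],c['extrinsics'])
s=ctrl.get_state();print(s)
E
```

```text
scene ['image', 'fovy', 'cx', 'cy', 'extrinsics'] 44.780812600625175 318.83023627840896 236.56181425657454 [[ 0.84805789 -0.31865118  0.42339018  0.92816362]
 [ 0.52974066  0.52962442 -0.66247476 -0.68009723]
 [-0.01313942  0.78610394  0.61795465  0.77979538]
 [ 0.          0.          0.          1.        ]]
side ['image', 'fovy', 'cx', 'cy', 'extrinsics'] 44.570227711408194 329.0966430966215 236.01068087136403 [[ 0.9550812   0.17786791 -0.23702935  0.2603883 ]
 [-0.29590833  0.61577011 -0.73025025 -0.66534037]
 [ 0.0160675   0.76758724  0.64074306  0.7275328 ]
 [ 0.          0.          0.          1.        ]]
wrist ['image', 'fovy', 'cx', 'cy', 'extrinsics'] 71.45350841575235 328.03924411801927 238.2263097034733 [[ 0.42592352 -0.86977249 -0.24916857  0.22261855]
 [ 0.90475616  0.40874218  0.11977527  0.64134899]
 [-0.00233153 -0.2764519   0.96102493  0.37243779]
 [ 0.          0.          0.          1.        ]]
{'time': 0.15, 'qpos': array([ 9.82015624e-01,  2.86987841e-01,  1.57784818e+00, -5.51384050e-05,
        1.27862960e+00, -1.49997337e-01]), 'dq': array([-0.00077824, -0.00303377, -0.00318541,  0.00022874,  0.0014708 ,
       -0.00111468]), 'joint_efforts': array([ 1.52911223e-03, -4.06604183e+01, -2.93141627e+01, -8.32618002e-05,
        3.94231771e-03, -2.31474598e-05]), 'eef_pos': array([0.28646979, 0.61064679, 0.24424376]), 'tcp_rot': array([ 2.17628058e-01,  9.76031327e-01, -8.82846507e-04, -3.13500752e-04]), 'contact_force': array([-0.7995318 ,  0.25362385, -0.16000141]), 'wrist_torque': array([0.00537357, 0.03180319, 0.05129036]), 'finger_force': 0.0, 'opening': 1.0007583877114121}
```

View pics/scene0.png

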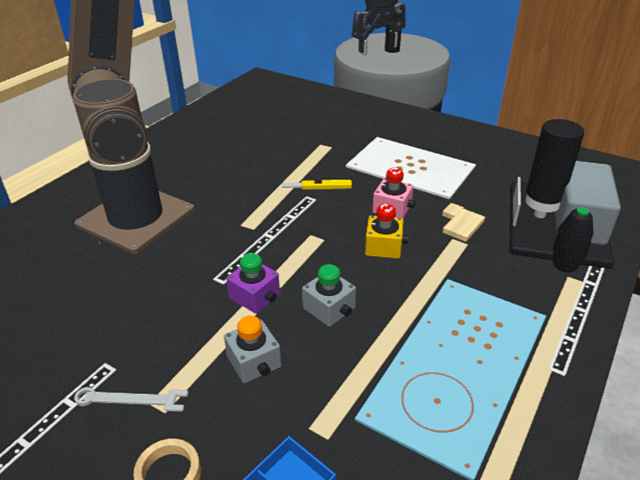

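View pics/side0.png

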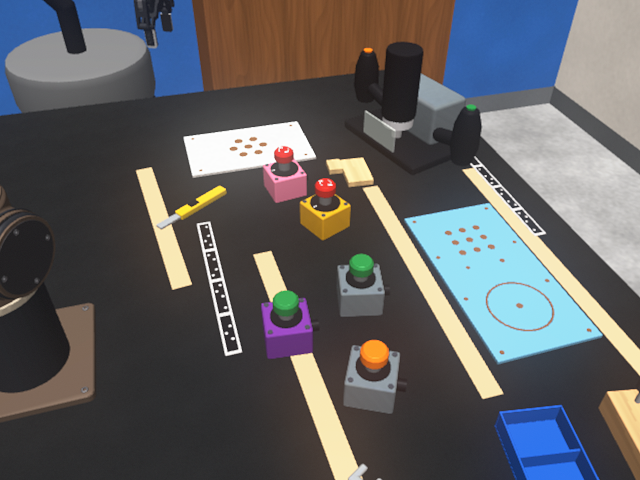

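The red cap on the yellow box is at scene (386,213) and side (325,187). The pink look-alike stands just behind it at (395,175) / (284,155). Next I'll triangulate.

Run:
```python
from h import *
from types import SimpleNamespace
for n,pts in(('scene0',[(386,212),(395,175),(329,272),(251,262),(249,328)]),('side0',[(325,187),(284,155),(361,266),(286,303),(374,353)])):
    c=np.load(f'pics/{n}.npz');im=c['image'].astype(int)
    R,G,B=im[...,0],im[...,1],im[...,2]
    m=((R>110)&(G<80)&(B<80)).astype('uint8');m=cv2.morphologyEx(m,cv2.MORPH_CLOSE,np.ones((5,5)))
    k,l,st,ce=cv2.connectedComponentsWithStats(m)
    for i in range(1,k):
        if st[i,4]>80: print(n,st[i],ce[i],ray(c,*ce[i],.092))
    for p in pts: print(p,ray(c,*p,.09))
    y=((R>150)&(G>120)&(B<60)).astype('uint8');k,l,st,ce=cv2.connectedComponentsWithStats(y);print([(st[i],ce[i]) for i in range(1,k) if st[i,4]>300])
```

```text
scene0 [  498     0   142   161 16606] [575.51722269  69.19432735] [0.68397354 1.13152226 0.092     ]
scene0 [382 168  21  16 222] [393.78828829 176.15765766] [0.48426363 0.32392157 0.092     ]
scene0 [376 204  20  18 283] [385.7844523  212.63957597] [0.53106922 0.19267998 0.092     ]
(386, 212) [0.52928922 0.1974137  0.09      ]
(395, 175) [0.48315302 0.33249052 0.09      ]
(329, 272) [ 0.5250589  -0.01774815  0.09      ]
(251, 262) [ 0.38945169 -0.06776977  0.09      ]
(249, 328) [ 0.48522163 -0.19909563  0.09      ]
[(array([302, 180,  50,   9, 398], dtype=int32), array([326.34170854, 184.03768844])), (array([366, 216,  37,  42, 941], dtype=int32), array([383.49096706, 241.26780021])), (array([238, 316,  23,  18, 329], dtype=int32), array([248.81458967, 324.6656535 ]))]
side0 [  203     0   252    90 16166] [317.80254856  35.10583942] [0.73088165 0.92838807 0.092     ]
side0 [275 147  18  17 239] [283.46861925 155.09623431] [0.48236512 0.32884794 0.092     ]
side0 [315 178  21  20 356] [324.97191011 187.55898876] [0.53009929 0.19687844 0.092     ]
(325, 187) [0.53153058 0.20132619 0.09      ]
(284, 155) [0.48418812 0.33203946 0.09      ]
(361, 266) [ 0.52317537 -0.0245972   0.09      ]
(286, 303) [ 0.38828796 -0.06986809  0.09      ]
(374, 353) [ 0.48129799 -0.19530665  0.09      ]
[(array([300, 194,  51,  45, 594], dtype=int32), array([328.53030303, 212.93771044])), (array([361, 340,  27,  23, 481], dtype=int32), array([374.25363825, 351.01039501]))]
```

View pics/wrist0.png

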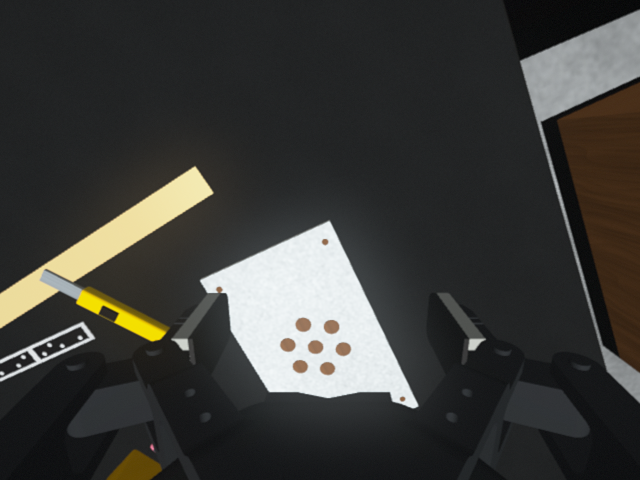

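Emit:
send_rows(
  moves="0 0 0 -0.25 -0.17 0 1;0 0 0 -0.5 -0.34 0 1;0 0 0 -0.75 -0.51 0 1;0 0 0 -0.99 -0.68 0 1;0 0 0 -0.99 -0.68 0 1",
)

```text
time: 0.78
eef_pos: [0.4099, 0.4007, 0.245]
tcp_rot: [0.22, 0.975, -0.0, 0.0]
contact_force: [0.2, -0.3, 0.3]
opening: 1.0
finger_force: 0.0
```

Emit:
send_rows(
  moves="0 0 0 -0.25 -0.17 0 1;0 0 0 -0.5 -0.34 0 1;0 0 0 -0.75 -0.51 0.1 1;0 0 0 -0.99 -0.68 0.2 1;0 0 0 -0.99 -0.68 0.3 1;0 0 0 -0.99 -0.68 0.3 1;0 0 0 -0.99 -0.68 0.3 1",
)

```text
time: 1.65
eef_pos: [0.5296, 0.1976, 0.186]
tcp_rot: [0.217, 0.976, 0.0, 0.0]
contact_force: [0.8, 0.7, 0.8]
opening: 0.999
finger_force: 0.0
```

Run:
```python
from h import *
from scipy.spatial.transform import Rotation as Ro
s=ctrl.get_state();print(s['time'],s['eef_pos'],s['qpos'],s['contact_force'])
c=snap('wrist','wrist1');im=c['image'].astype(int);R,G,B=im[...,0],im[...,1],im[...,2]
m=((R>110)&(G<80)&(B<80)).astype('uint8');m=cv2.morphologyEx(m,cv2.MORPH_CLOSE,np.ones((25,25)))
k,l,st,ce=cv2.connectedComponentsWithStats(m)
T=Ro.from_quat(s['tcp_rot'])
for i in range(1,k):
    if st[i,4]>80:
        for z in(.101,.092): p=ray(c,*ce[i],z);print(st[i],ce[i],p,T.inv().apply(p-s['eef_pos'])/.2)
```

```text
1.65 [0.52964558 0.19764548 0.18597232] [ 1.77613097e-01  1.02743361e-01  1.90256845e+00  2.71812620e-04
  1.13555729e+00 -9.55919682e-01] [0.78823515 0.69871362 0.84423855]
[ 443   36   88   98 4323] [493.28244275  87.77145501] [0.47914628 0.32922502 0.101     ] [0.50758146 0.48875493 0.42493638]
[ 443   36   88   98 4323] [493.28244275  87.77145501] [0.47971988 0.33349474 0.092     ] [0.5140462  0.50928086 0.46994619]
[ 298  219   58   56 2470] [326.10647773 246.44574899] [0.5259441  0.19837995 0.101     ] [ 0.01851136 -0.0047753   0.42485049]
[ 298  219   58   56 2470] [326.10647773 246.44574899] [0.52849238 0.19712856 0.092     ] [ 0.00433936 -0.0050743   0.46985667]
```

View pics/wrist1.png

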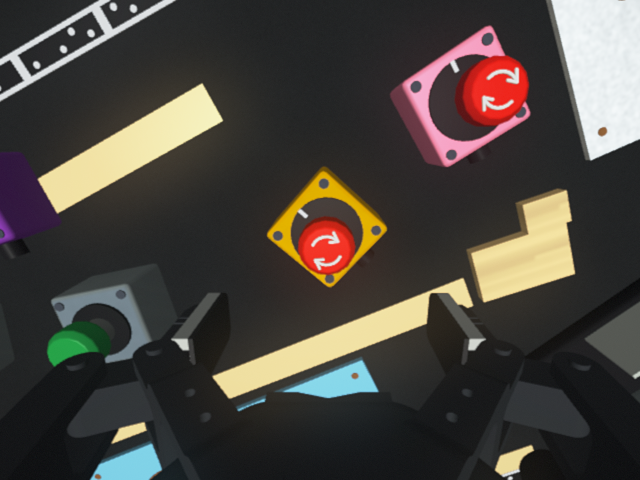

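The picture shows the yellow box's red cap at (326,246) and the pink one well apart at (493,88). The three position estimates agree within about 3 mm, so I'll descend and grip.

Emit:
send_rows(
  moves="0 0 0 0.006 -0.004 0.15 1;0 0 0 0.006 -0.004 0.3 1;0 0 0 0.006 -0.004 0.42 1;0 0 0 0.006 -0.004 0.5 1;0 0 0 0.006 -0.004 0.5 1",
)

```text
time: 2.33
eef_pos: [0.5276, 0.1968, 0.0848]
tcp_rot: [0.217, 0.976, -0.0, -0.001]
contact_force: [-0.2, -0.9, 0.2]
opening: 1.001
finger_force: 0.0
```

Emit:
send_rows(
  moves="0 0 0 0 0 0 0.2;0 0 0 0 0 0 0;0 0 0 0 0 0 -0.2;0 0 0 0 0 0 -0.4;0 0 0 0 0 0 -0.6;0 0 0 0 0 0 -0.6;0 0 0 0 0 0 -0.6;0 0 0 0 0 0 -0.6",
  newtons=50,
)

```text
time: 3.32
eef_pos: [0.529, 0.1966, 0.0864]
tcp_rot: [0.218, 0.976, 0.0, 0.001]
contact_force: [-1.5, 0.2, 6.7]
opening: 0.45
finger_force: 50.0
```

Run:
```python
from h import *
s=ctrl.get_state();print(s['time'],s['eef_pos'],s['contact_force'],s['wrist_torque'],s['opening'],s['finger_force']);snap('wrist','wrist2')
```

```text
3.325 [0.52900538 0.19655952 0.0864087 ] [-1.54301514  0.2319243   6.68098389] [0.06073516 0.10189333 0.0275662 ] 0.44970547508881836 50.02082347869873
```

View pics/wrist2.png

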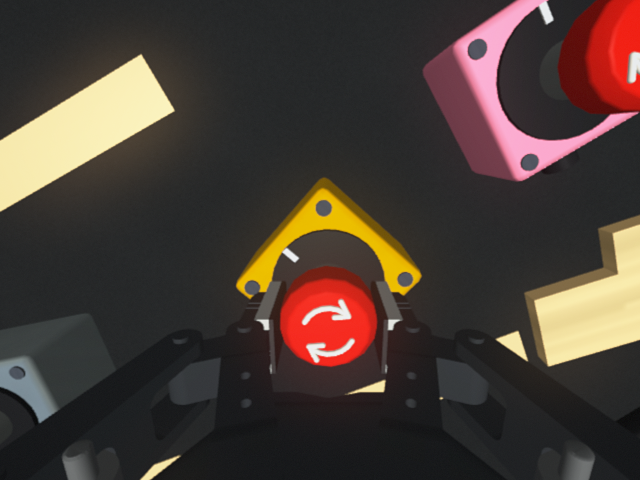

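The cap is gripped centrally at about (328,318). Now I'll press.

Emit:
send_rows(
  moves="0 0 0 0 0 0.015 -0.6;0 0 0 0 0 0.03 -0.6;0 0 0 0 0 0.045 -0.6;0 0 0 0 0 0.05 -0.6;0 0 0 0 0 0.05 -0.6;0 0 0 0 0 0.05 -0.6;0 0 0 0 0 0.05 -0.6",
  newtons=80,
)

```text
time: 4.25
eef_pos: [0.5295, 0.1966, 0.0804]
tcp_rot: [0.217, 0.976, -0.0, 0.0]
contact_force: [-8.5, -2.3, 24.2]
opening: 0.444
finger_force: 81.4
```

Run:
```python
from h import *
s=ctrl.get_state();print(s['time'],s['eef_pos'],s['contact_force'],s['wrist_torque'],s['opening']);snap('wrist','wrist3')
```

```text
4.25 [0.52948601 0.19659705 0.08039208] [-8.46235219 -2.33428917 24.18866743] [-0.42339418  1.6237479  -0.03098608] 0.44438783158470146
```

View pics/wrist3.png

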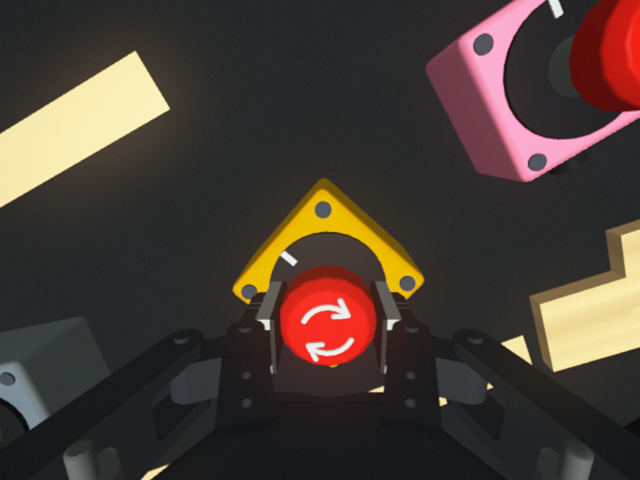

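The cap sank 6 mm and bottomed at 24 N without slipping. Now I'll turn it clockwise, rising with it.

Emit:
send_rows(
  moves="0 0 0 0 0 -0.02 -0.6;0 0 0.018 0 0 -0.024 -0.6;0 0 0.036 0 0 -0.028 -0.6;0 0 0.054 0 0 -0.031 -0.6;0 0 0.072 0 0 -0.034 -0.6;0 0 0.09 0 0 -0.038 -0.6;0 0 0.108 0 0 -0.042 -0.6;0 0 0.126 0 0 -0.045 -0.6;0 0 0.144 0 0 -0.049 -0.6;0 0 0.163 0 0 -0.052 -0.6;0 0 0.163 0 0 -0.052 -0.6;0 0 0.163 0 0 -0.052 -0.6",
)

```text
time: 5.8
eef_pos: [0.5289, 0.1965, 0.0864]
tcp_rot: [0.667, 0.745, 0.001, 0.0]
contact_force: [-0.2, 0.6, 5.4]
opening: 0.444
finger_force: 80.8
```

Run:
```python
from h import *
s=ctrl.get_state();print(s['time'],s['eef_pos'],s['tcp_rot'],s['contact_force'],s['wrist_torque'],s['opening'],s['qpos']);snap('wrist','wrist4')
```

```text
5.8 [0.52891604 0.19650995 0.08642203] [6.67236515e-01 7.44845475e-01 6.74991805e-04 4.43696031e-04] [-0.24401255  0.56604728  5.36814645] [ 0.04426019  0.09062334 -0.03573938] 0.44369433978794776 [1.75880013e-01 2.30353513e-01 1.96147462e+00 1.64694394e-04
 9.48154548e-01 6.59732303e-02]
```

View pics/wrist4.png

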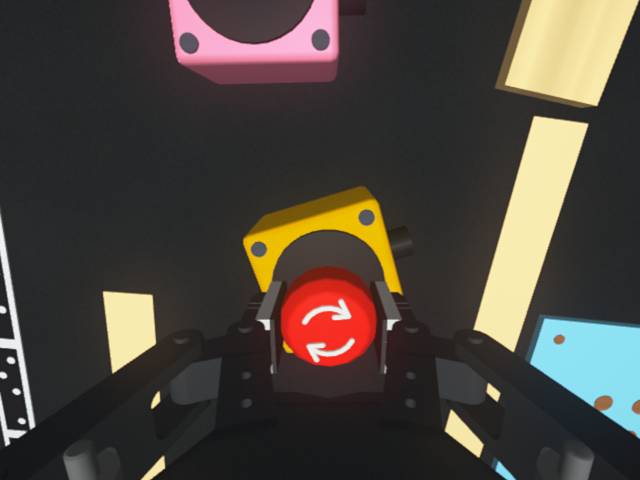

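The arrows turned with the gripper without slipping, about 59°, and the height is back up. Now I'll release and retreat straight up.

Emit:
send_rows(
  moves="0 0 0 0 0 -0.007 -0.6;0 0 0 0 0 -0.007 0;0 0 0 0 0 -0.007 0.5;0 0 0 0 0 -0.007 1;0 0 0 0 0 -0.007 1;0 0 0 0 0 -0.007 1;0 0 0 0 0 -0.15 1;0 0 0 0 0 -0.3 1;0 0 0 0 0 -0.5 1;0 0 0 0 0 -0.6 1;0 0 0 0 0 -0.6 1;0 0 0 0 0 -0.6 1",
)

```text
time: 7.35
eef_pos: [0.5273, 0.1962, 0.2039]
tcp_rot: [0.668, 0.744, -0.001, -0.001]
contact_force: [-0.6, -0.7, -0.1]
opening: 0.998
finger_force: 0.0
```

Run:
```python
from h import *
s=ctrl.get_state();print(s['time'],s['eef_pos'],s['contact_force'],s['opening'])
snap('wrist','wrist5');c=snap('side','side5')
a=cv2.imread('pics/wrist5.png')[100:400,100:500];b=cv2.resize(cv2.imread('pics/side5.png')[130:280,250:400],(300,300));b0=cv2.resize(cv2.imread('pics/side0.png')[130:280,250:400],(300,300))
cv2.imwrite('pics/m.png',cv2.resize(np.hstack([a[:,:],b]),(700,300)))
```

```text
7.35 [0.52726985 0.19617403 0.20385259] [-0.59509907 -0.71732217 -0.05966873] 0.9975860211992749
```

View pics/m.png

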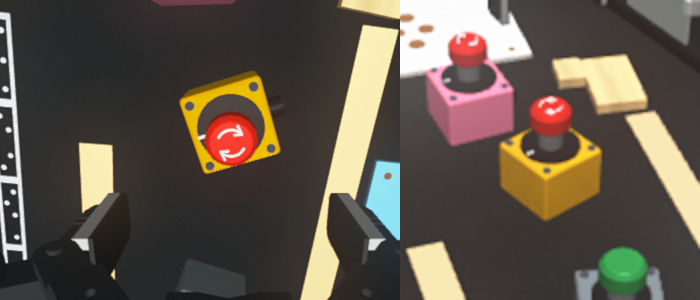

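The crops show the cap up and still turned with its arrows, and the gripper open and clear. The pink box is untouched, so I'm handing in.

```bash
python3 -c "
from plant import ctrl
print(ctrl.sign_off())"
```

```text
the job is handed in; nothing more can be done
None
```

The red cap was pushed fully down, turned clockwise about 59° so it came back up, and let go. The arm kept well clear of the green and orange buttons. The job is handed in, but the sign-off returned no verdict.

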